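# Face up the ink tub on its swivel stand

### The job

At this screen-printing stall, turn the ink tub on its swivel by rolling the lid's edge with a fingertip until its label squarely faces the front of the stand (the side with the stop bar, away from the robot), and let go of it while the tray is still pulled back. Then slide the tray gently forward by its upright tab, without slamming it, until it is fully home against the front stop, with the label still facing front. Press lightly (the lid and stand take no hard pushing), keep the tub upright in its dish and leave the bottle, cup and ink knife alone.

Things in the scene. Friction and masses are not known exactly. Their poses are not given: they have to be found in the camera images.
- stand: fixed plywood ink stand, 340 mm long, 150 wide; side rails 22 mm high, a 28 mm high wooden stop bar across its front end. Origin on the table, under where the tub's centre is when the tray is fully home; +x of the stand is its front (roughly away from the robot), z up
- tray (a joint): travel of the aluminium tray along the stand's +x: 0 m pulled back (as at the start), 0.070 m fully home at the hard stop. Sliding friction about 5 N, no spring: it stays where it is left
- tab (a point): centre of the top edge of the tray's upright aluminium tab (8 mm thick along x, 50 mm wide along y, its top 74.5 mm above the table, its foot 16.5 mm above the table); axes parallel to the stand's; it moves with the tray. The dish's centre lies 115 mm ahead (+x) of it
- dish_center (a point): centre of the inner floor (22.5 mm above the table) of the low black swivel dish on the tray; inner radius 52.5 mm, lip 5 mm above that floor. The dish turns without limit either way about its vertical axis against a bearing friction of about 0.05 N m; it is rigid downwards and sideways
- tub: white plastic ink tub with grey lid, about 0.6 kg, diameter 100 mm (lid 104 mm), standing loose in the dish with about 2.5 mm play; too wide to grip. Origin: centre of its underside; z up; its +x points out through the middle of the paper label, so the label faces front when tub +x is along stand +x
- label (a point): middle of the paper label (about 55 mm wide, 50 mm high), on the tub's wall, 50 mm from its axis and 37 mm above its underside. A narrow paper strip runs above it from the label over the lid's edge to the lid's centre, so the direction can be seen from above
- lid_top (a point): centre of the lid's plain flat top, on the tub's axis, 88 mm above its underside (about 110 mm above the table). The lid sits crooked: its edge is up to 2.5 mm higher on one side and as much lower on the other than here, so the height under the fingertip changes as the tub turns or the finger slides, and the contact is stiff. A press of 5 to 10 N grips well enough to turn the tub (some slip is usual); 20 N is too much for the lid, 25 N for the tray and stand
- bottle_c (a point): bystander: white plastic bottle, diameter 56 mm, 150 mm tall; point on its axis, half-way up
- cup_c (a point): bystander: clear mixing cup, diameter 72 mm, 85 mm tall; point on its axis, half-way up
- ink_knife: bystander: ink knife (spatula) 240 mm long lying along its own x; origin under its middle
There are look-alikes about, which are no part of the job. What is shaped like the tub but orange or pink is not meant.

How it is judged:
By the outcome, as a careful person would: the job done as asked, in the order asked, and still so for the second after the job is handed in, with the robot touching nothing.
It also fails if it takes over 72 s, if anything falls off the work surface, if the arm or the gripper's body presses on something with over 40 N, if the wrist force passes 120 N, or if a joint passes its speed limit or range.

### The arm

A 6-joint arm with a two-finger parallel gripper is mounted at the origin on the work surface. World frame = base frame: x ahead of the robot, y to its left, z up, the work surface at z = 0. Lengths are in m, angles in rad, forces in N, time in s.
With the tool pointing down it reaches from about 0.275 to 0.85 m from the base axis. Payload 5.2 kg.
Tool frame: the origin (TCP) lies at the very end of the fingers, on their centre line; the grasp point (between the pads) lies 19 mm behind it; z points along the fingers, y is the direction in which the jaws open and shut (so a half turn about z gives the same grasp; the last joint's range is limited). The gripper opens to 85 mm and grips with 20 to 120 N. Pads are 22 mm wide; open, the fingers measure 114 mm over their backs; the gripper's body (76 mm by 85 mm) begins 54 mm behind the grasp point. The pads swing forward as they close: fully open they stand 13 mm farther back than shut.
Start: joints at [-1.364, 0.259, 1.535, -0, 1.348, -0.203], TCP at [0.219, -0.504, 0.206] pointing down, gripper open.
Joint ranges: [-3.14, 3.14], [-0.91, 2.08], [0.19, 2.58], [-1.22, 4.36], [0.22, 2.71], [-3.12, 3.12]. Speed limits (rad/s): [2.57, 2.57, 3.14, 3.14, 3.14, 3.14].

### API

Orientations are given as a rotation vector (axis times angle).
In Python, from rig import get_state, capture, camera_params, sign_off, find_in, tip_of gives the robot as it stands.
- The arm moves only by the shell command python3 -m handwheel 'ROWS'. ROWS is JSON, a list that holds one entry, the list of rows, each a list of 7 numbers: the shift along the tool's x, y, z in units of 30 mm (1.0 is 30 mm), then the turn, a rotation vector about the tool's x, y, z in units of 5 degrees (1.0 is 5 degrees), then the finger opening in mm, from 0 to 85.4. In form: [[[dx, dy, dz, wx, wy, wz, jaw], ...]]. A call has 1 to 20 rows; each row is the pose to reach, as a shift and turn from the pose commanded when the call began, along the tool's axes at that moment; what a row does not reach only later rows make up. A row lasts 1/12 s, in which the tool goes at most 41.7 mm and 7.16 degrees, less where a joint would pass 70% of its speed; a pose out of reach is approached as far as the arm can. A call with a gripper value outside its range is refused whole. The fingers move at their own pace and stop on an object; the grip force is fixed at half the most. Time passes only in rows, so rows that repeat a pose let the fingers close. It gives the time, the measured TCP pose, the force and the opening at its end, in the units of the state.
- get_state(): the state, without advancing time (a new reading comes with each control period).
- capture(name): name is "scene" or "side" or "wrist"; returns (picture, depth): 420x560x3 uint8, red, green, blue; 420x560 float32, m along the optical axis (not along the pixel's ray), 0 where there is no reading.
- camera_params(name): a dict with "vfov" (degrees; the focal length in pixels is half the picture's height over the tangent of half this angle, whatever the lens; pixels are square), "cx", "cy" (the principal point, pixels), "extrinsics" (4x4, takes a point from camera to world coordinates). Camera axes: x right, y down, z forward; pixel columns grow to the right and rows downward; lengths in m; the calibration is good to about 2 mm. A picture is of the moment at which its call begins: read the wrist's pose just before it. camera_params takes no time and is no camera call; for the wrist camera it gives the pose at the moment of the call.
- sign_off(): hands the job in, once; it reports no verdict.
Trained networks look in the newest picture that a camera, given by its name, has taken for a name from the list of things; names that differ only in an ending like _2 or _b are one class to them, and where a whole thing is asked for, a point or a joint stands for the part that bears it (a point fixed in the world has none). Each returns a list of dicts, best first, with "conf" (0 to 1); they miss things now and then, are a little off and sometimes report something else, mostly with a low value. They report only what shows in the picture. A call takes as long as a camera call. They do not tell look-alikes from the thing itself.
- find_in(camera, thing): "box" ([left, top, right, bottom] in pixels, round what is visible of it).
- tip_of(camera, thing): "xy" ([column, row] in pixels: a listed point, or the origin of a listed thing).
The state is a dict: "time_s": time; "joints": joint angles; "joint_velocities": joint speeds; "joint_efforts": joint torques, N m; "tool_pos": TCP position; "tcp_rot": TCP orientation; "contact_force": force on the tool from outside, world axes, zero at the start; "moment": the same for the moment, N m; "finger_gap": opening from 0.0 (shut) to 1.0 (fully open).
Only numpy, scipy, OpenCV 4.12 (cv2) and the standard library are available. Lean on these libraries where they do the work, as an engineer would, in place of code of your own. Each camera call takes 0.05 s, during which the arm holds its last target.

## Working session

There is one attempt and no reset: what is moved stays moved. The work goes in short steps, Python scripts to look and compute and a shell command to move; the robot and the scene stay as the last step left them, time stands still between calls to the robot, and variables do not carry over. Pictures are saved under pics/ and viewed, and the job is handed in when it is done.

```bash
mkdir -p pics; ls
python3 - <<'E'
from rig import *
import cv2,numpy as np
print(get_state())
for n in ["scene","side","wrist"]:
    p,d=capture(n); cv2.imwrite(f"pics/{n}0.png",p[:,:,::-1]); c=camera_params(n); print(n,c)
    for t in ["tub","tab","lid_top","label","stand","bottle_c","cup_c","ink_knife","dish_center"]:
        try: print(t,find_in(n,t)[:3],tip_of(n,t)[:3])
        except Exception as e: print(t,e)
print(get_state()["time_s"])
E
```

```text
pics
{'time_s': 0.0, 'joints': array([-1.36380488e+00,  2.59354098e-01,  1.53613124e+00, -1.42428116e-08,
        1.34799379e+00, -2.02792662e-01]), 'joint_velocities': array([ 0.00079572, -0.00031172, -0.00073138,  0.00053557,  0.00021604,
        0.00057741]), 'joint_efforts': array([-4.49713061e-04, -4.46035659e+01, -2.90564811e+01, -5.81491040e-04,
        1.18303570e-02,  1.17673647e-06]), 'tool_pos': array([ 0.21902656, -0.50385807,  0.20524945]), 'tcp_rot': array([-3.07403280e+00, -6.38809248e-01,  6.23911483e-06]), 'contact_force': array([-0.02171683,  0.40879522,  0.03914037]), 'moment': array([0.02608086, 0.01455174, 0.04190077]), 'finger_gap': 1.0030248061313998}
scene {'vfov': 52.72704766528106, 'cx': 285.8958998650667, 'cy': 196.39409549709535, 'extrinsics': array([[-0.75374289,  0.55116724, -0.35789152,  0.93766007],
       [ 0.65715626,  0.62870302, -0.4157862 ,  0.4082672 ],
       [-0.00416025, -0.54858654, -0.83608343,  0.87521538],
       [ 0.        ,  0.        ,  0.        ,  1.        ]])}
tub [{'box': [313.2, 293.1, 374.1, 355.9], 'conf': 0.87}, {'box': [256.9
[... 3243 characters left out ...]
[286.6, 164.3], 'conf': 0.88}]
dish_center [{'box': [240.2, 228.5, 286.4, 251.3], 'conf': 0.55}] [{'xy': [259.0, 228.7], 'conf': 0.22}]
wrist {'vfov': 62.39075641256683, 'cx': 273.09822923344586, 'cy': 211.2706748619388, 'extrinsics': array([[ 3.97657217e-01, -8.80595146e-01, -2.57722576e-01,
         2.84722658e-01],
       [-9.17533918e-01, -3.81800294e-01, -1.11175742e-01,
        -4.76864164e-01],
       [-4.97737003e-04,  2.80679041e-01, -9.59801557e-01,
         3.74248204e-01],
       [ 0.00000000e+00,  0.00000000e+00,  0.00000000e+00,
         1.00000000e+00]])}
tub [] []
tab [] []
lid_top [] []
label [] []
stand [] []
bottle_c [] []
cup_c [] []
ink_knife [] []
dish_center [] []
2.85
```

View pics/scene0.png

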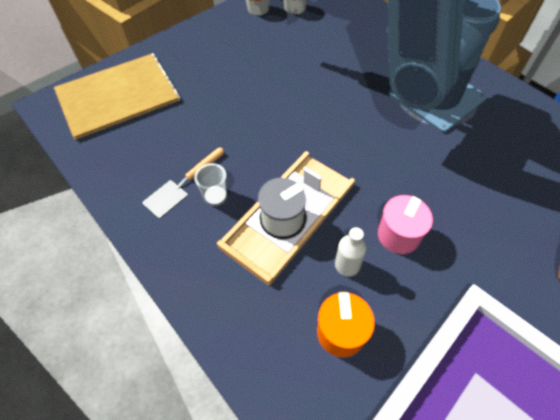

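View pics/side0.png

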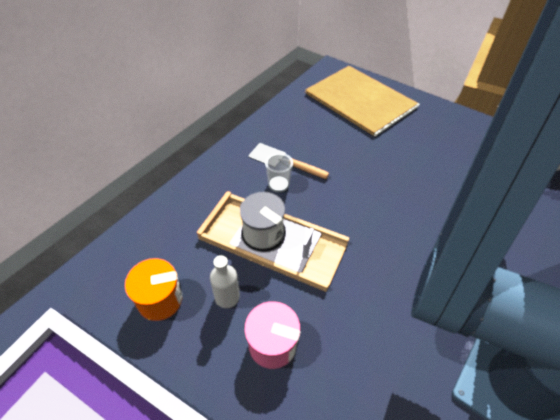

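Run:
```python
import cv2
a=cv2.imread("pics/scene0.png")[140:300,190:370]; b=cv2.imread("pics/side0.png")[140:300,180:360]
cv2.imwrite("pics/crop0.png",cv2.hconcat([cv2.resize(a,(400,356),interpolation=3),cv2.resize(b,(400,356),interpolation=3)]))
```

```text
(no output)
```

View pics/crop0.png

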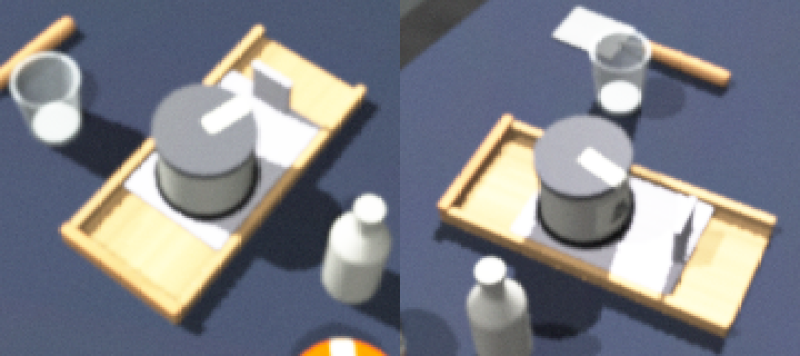

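```bash
cat > h.py <<'E'
from rig import *
import cv2,numpy as np
def cloud(n,p=None,d=None):
    if p is None: p,d=capture(n)
    c=camera_params(n); f=p.shape[0]/2/np.tan(np.radians(c["vfov"])/2)
    v,u=np.mgrid[:p.shape[0],:p.shape[1]]
    P=np.stack([(u-c["cx"])/f*d,(v-c["cy"])/f*d,d],-1)
    E=c["extrinsics"]; W=P@E[:3,:3].T+E[:3,3]; W[d==0]=np.nan
    return p,d,W
def onplane(n,uv,z):
    c=camera_params(n); f=210/np.tan(np.radians(c["vfov"])/2); E=c["extrinsics"]
    r=np.stack([(uv[:,0]-c["cx"])/f,(uv[:,1]-c["cy"])/f,np.ones(len(uv))],-1)@E[:3,:3].T
    o=E[:3,3]; return o+r*((z-o[2])/r[:,2])[:,None]
def uv(n,P):
    c=camera_params(n); f=210/np.tan(np.radians(c["vfov"])/2); E=c["extrinsics"]
    q=(np.atleast_2d(P)-E[:3,3])@E[:3,:3]; return np.stack([q[:,0]/q[:,2]*f+c["cx"],q[:,1]/q[:,2]*f+c["cy"]],-1)
E
python3 - <<'E'
from h import *
for n,(l,t,r,b),lid in [("scene",(200,140,370,290),(283,197)),("side",(185,180,360,295),(263,212))]:
    p,d,W=cloud(n); np.savez(f"{n}0.npz",p=p,d=d,W=W)
    hsv=cv2.cvtColor(p,cv2.COLOR_RGB2HSV)
    m=np.zeros(d.shape,bool); m[t:b,l:r]=1
    z=W[...,2]
    top=m&(z>.1)&(z<.125)
    uu=np.argwhere(top)[:,::-1]; 
    near=np.hypot(*(uu-lid).T)<35
    pts=W[top][near]; print(n,"lid",len(pts),np.nanmean(pts,0),(pts.max(0)+pts.min(0))/2,pts.max(0)-pts.min(0))
    A=np.c_[pts[:,:2]-pts[:,:2].mean(0),np.ones(len(pts))]; print(" plane",np.linalg.lstsq(A,pts[:,2],rcond=None)[0])
    c2,rad=cv2.minEnclosingCircle(pts[:,:2].astype(np.float32)); print(" circ",c2,rad)
    st=top&(hsv[...,2]>170)&(hsv[...,1]<60); q=np.argwhere(st)[:,::-1]; q=q[np.hypot(*(q-lid).T)<35]
    q3=W[q[:,1],q[:,0]]; print(" strip",len(q),q3.mean(0),q.min(0),q.max(0), np.degrees(np.arctan2(*(q3.mean(0)-np.array([*c2,0]))[[1,0]])))
    wood=m&(hsv[...,0]>10)&(hsv[...,0]<28)&(hsv[...,1]>80)&(z>.0)&(z<.035)
    w=W[wood][:,:2].astype(np.float32); rc=cv2.minAreaRect(w); print(" wood",len(w),rc)
    al=m&(z>.045)&(z<.08)&(np.hypot(W[...,0]-c2[0],W[...,1]-c2[1])>.07); qa=W[al]; print(" tab",len(qa),qa.mean(0) if len(qa) else 0, qa.max(0)-qa.min(0), np.argwhere(al).mean(0)[::-1])
E
```

```text
scene lid 1614 [0.62024671 0.02469717 0.10875463] [0.61779931 0.02248948 0.10707923] [0.10491874 0.10371138 0.01413951]
 plane [-0.01283533 -0.05009494  0.10875463]
 circ (0.6179822683334351, 0.023136498406529427) 0.05281047523021698
 strip 1351 [0.61654354 0.02304245 0.10904584] [258 178] [305 216] -176.25995141480888
 wood 1825 ((0.6110304594039917, -0.08451178669929504), (0.3454451262950897, 0.35705462098121643), 11.291118621826172)
 tab 811 [ 0.62907756 -0.0280092   0.06274298] [0.23058547 0.40731538 0.03493326] [266.04438964 198.84710234]
side lid 1370 [0.6130401  0.02916282 0.11032717] [0.61513872 0.02640843 0.10812572] [0.10543348 0.10489113 0.01617939]
 plane [ 0.00502034 -0.05622765  0.11032717]
 circ (0.6153510808944702, 0.025847189128398895) 0.05315275490283966
 strip 1221 [0.61512307 0.02563434 0.11080832] [239 192] [283 226] -136.96898026263594
 wood 1630 ((0.5973429083824158, 0.018084391951560974), (0.35626107454299927, 0.1633799821138382), 10.680852890014648)
 tab 289 [0.543871   0.10149189 0.06589218] [0.19196166 0.36308917 0.03476387] [264.46712803 260.67474048]
```

Run:
```python
from h import *
C=np.array([.6166,.0245])
for n in ["scene","side"]:
    z0=np.load(f"{n}0.npz"); p,d,W=z0["p"],z0["d"],z0["W"]; hsv=cv2.cvtColor(p,cv2.COLOR_RGB2HSV); z=W[...,2]
    rr=np.hypot(W[...,0]-C[0],W[...,1]-C[1])
    lid=(rr<.053)&(z>.1)&(z<.125)
    V=hsv[...,2]; print(n,np.percentile(V[lid],[5,25,50,70,80,85,90,95]))
    st=lid&(V>(np.percentile(V[lid],50)+np.percentile(V[lid],97))/2)
    q=W[st][:,:2]; print(" strip",len(q),q.mean(0)); dv=q.mean(0)-C; print(np.degrees(np.arctan2(dv[1],dv[0])), cv2.fitLine(q.astype(np.float32),cv2.DIST_L2,0,.01,.01).ravel(), cv2.minAreaRect(q.astype(np.float32)))
    for a,b in [(.045,.08)]:
        loc=(W[...,0]<C[0]-.06)&(rr<.16)&(z>a)&(z<b)
        q=W[loc]; print(" tab",len(q),q.mean(0),q.min(0),q.max(0)); 
        tp=loc&(z>.071); q=W[tp]; print("  top",len(q),q.mean(0), cv2.minAreaRect(q[:,:2].astype(np.float32)))
    wood=(rr<.28)&(hsv[...,0]>10)&(hsv[...,0]<28)&(hsv[...,1]>80)&(z>.015)&(z<.035)&(abs((W[...,1]-C[1])*np.cos(.19)-(W[...,0]-C[0])*np.sin(.19))<.11)
    w=W[wood]; print(" rails",cv2.minAreaRect(w[:,:2].astype(np.float32)))
```

```text
scene [140.8 172.  174.  176.  178.  203.6 250.  255. ]
 strip 224 [0.59147754 0.02397408]
-178.80073675380058 [ 0.9942385  -0.10719082  0.5914775   0.02397408] ((0.608116865158081, 0.004816919565200806), (0.0557076595723629, 0.10104840993881226), 61.237300872802734)
 tab 177 [0.50666457 0.00122265 0.06319813] [ 0.49729158 -0.02687756  0.04507104] [0.51261656 0.02432312 0.07561127]
  top 52 [ 5.05136078e-01 -9.33922702e-05  7.30497605e-02] ((0.505070149898529, -0.0005392096936702728), (0.009459692053496838, 0.049955300986766815), 12.462696075439453)
 rails ((0.5932773351669312, 0.01694931834936142), (0.3402822017669678, 0.15083426237106323), 11.242972373962402)
side [150.3  190.   193.   196.   199.   226.65 253.   255.  ]
 strip 200 [0.59471369 0.02872236]
169.08052255553017 [0.95395225 0.29995844 0.5947137  0.02872236] ((0.6119011640548706, 0.03917459398508072), (0.10082992166280746, 0.05012959614396095), 17.2460880279541)
 tab 123 [0.49965378 0.00720608 0.06690148] [ 0.4932134  -0.02010052  0.04526405] [0.50897103 0.02848135 0.07707433]
  top 63 [0.50151055 0.00405521 0.07415423] ((0.5016588568687439, 0.004305610433220863), (0.007915530353784561, 0.046599600464105606), 9.905850410461426)
 rails ((0.5904390811920166, 0.022041909396648407), (0.34053611755371094, 0.1506628394126892), 11.299561500549316)
```

The grey-lidded white tub at scene (283,197) / side (263,212), on the wooden stand, is the one I want. The look-alikes are orange (345,318) and pink (412,217) in the scene view, and the bottle at (349,250) could also be mistaken for it. The crop confirms the choice: its strip points back towards the tab, so it needs about a 165° clockwise turn. Next I move to a wrist view over it.

```bash
python3 -m handwheel '[[[4,-2.5,0,0,0,0,0],[8,-5,0,0,0,0,0],[12,-8,0,0,0,0,0],[16.8,-11,0,0,0,0,0],[16.8,-11,0,0,0,0,0],[16.8,-11,0,0,0,0,0],[16.8,-11,0,0,0,0,0],[16.8,-11,0,0,0,0,0],[16.8,-11,0,0,0,0,0],[16.8,-11,0,0,0,0,0],[16.8,-11,0,0,0,0,0],[16.8,-11,0,0,0,0,0],[16.8,-11,0,0,0,0,0],[16.8,-11,0,0,0,0,0],[16.8,-11,0,0,0,0,0],[16.8,-11,0,0,0,0,0],[16.8,-11,0,0,0,0,0],[16.8,-11,0,0,0,0,0]]]'
python3 - <<'E'
from h import *
s=get_state();print(s["tool_pos"],s["joints"],s["contact_force"])
p,d,W=cloud("wrist"); np.savez("w1.npz",p=p,d=d,W=W); cv2.imwrite("pics/w1.png",p[:,:,::-1])
E
```

```text
time_s: 4.45
tool_pos: [0.5495, -0.0015, 0.2059]
tcp_rot: [3.076, 0.639, -0.001]
contact_force: [-0.1, -0.7, -0.1]
finger_gap: -0.003
[ 0.54945126 -0.00145781  0.20590597] [-2.05272217e-01  2.58275910e-01  1.53594144e+00 -6.23018307e-04
  1.34805084e+00  9.55654749e-01] [-0.14920586 -0.72099748 -0.05918793]
```

View pics/w1.png

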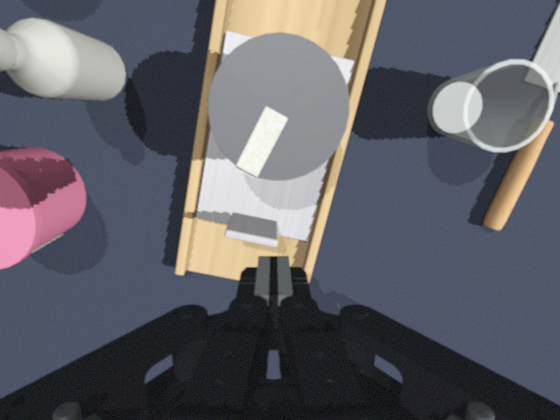

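The wrist view shows the lid disc centred at about (278,107), the strip running from (276,112) to (250,172), and the tab at (252,232). I'll measure from this.

```bash
cat >> h.py <<'E'
def analyse(p,d,W,C=(.6163,.0243)):
    z=W[...,2]; V=p.min(-1).astype(int); rr=np.hypot(W[...,0]-C[0],W[...,1]-C[1])
    lid=(rr<.065)&(z>.1)&(z<.125)
    lid=cv2.morphologyEx(lid.astype(np.uint8),cv2.MORPH_OPEN,np.ones((3,3)))>0
    pts=W[lid]; c2,rad=cv2.minEnclosingCircle(pts[:,:2].astype(np.float32))
    med=np.median(V[lid]); st=(lid&(V>(med+np.percentile(V[lid],98))/2)).astype(np.uint8)
    k,lab,stt,_=cv2.connectedComponentsWithStats(st); i=1+np.argmax(stt[1:,4]); q=W[lab==i][:,:2].astype(np.float32)
    A=np.c_[pts[:,:2]-c2,np.ones(len(pts))]; g=np.linalg.lstsq(A,pts[:,2],rcond=None)[0]
    vx,vy,_,_=cv2.fitLine(q,cv2.DIST_HUBER,0,.001,.001).ravel(); dv=q.mean(0)-c2
    if vx*dv[0]+vy*dv[1]<0: vx,vy=-vx,-vy
    r=cv2.minAreaRect(q)
    print("lid n",len(pts),"c",np.round(c2,4),"r",round(rad,4),"plane",np.round(g,4))
    print("strip n",len(q),"line deg",np.degrees(np.arctan2(vy,vx)).round(2),"centroid deg",np.degrees(np.arctan2(dv[1],dv[0])).round(2),np.round(r[0],4),np.round(r[1],4),r[2], "pix",np.argwhere(lab==i).mean(0)[::-1].round(1))
    return c2,g
E
python3 - <<'E'
from h import *
q=np.load("w1.npz");p,d,W=q["p"],q["d"],q["W"]
analyse(p,d,W)
for n in ["scene","side"]:
    k=np.load(n+"0.npz"); analyse(k["p"],k["d"],k["W"])
z=W[...,2]; hsv=cv2.cvtColor(p,cv2.COLOR_RGB2HSV)
wood=(hsv[...,0]>10)&(hsv[...,0]<28)&(hsv[...,1]>80)&(z>.017)&(z<.03); v,u=np.mgrid[:420,:560]; 
for nm,m in [("L",wood&(u<225)&(u>170)&(v<275)),("R",wood&(u>300)&(u<390)&(v<260))]:
    w=W[m][:,:2].astype(np.float32); l=cv2.fitLine(w,cv2.DIST_HUBER,0,.001,.001).ravel(); print(nm,len(w),np.degrees(np.arctan(l[1]/l[0])),l[2:], cv2.minAreaRect(w))
m=(z>.07)&(z<.08)&(v>200)&(v<250)&(u>215)&(u<290); w=W[m]; print(len(w),w.mean(0),cv2.minAreaRect(w[:,:2].astype(np.float32)))
E
```

```text
lid n 16466 c [0.6155 0.0224] r 0.0526 plane [-0.005  -0.0439  0.111 ]
strip n 1682 line deg 175.37 centroid deg 174.61 [0.5891 0.0249] [0.0187 0.0516] 85.20553588867188 pix [261.4 141.4]
lid n 1605 c [0.618  0.0231] r 0.0528 plane [-0.0116 -0.0496  0.1089]
strip n 212 line deg 175.16 centroid deg 177.24 [0.5918 0.0238] [0.0254 0.0525] 87.12793731689453 pix [291.2 191. ]
lid n 1366 c [0.6154 0.0258] r 0.0532 plane [ 0.0048 -0.0553  0.1105]
strip n 189 line deg 173.83 centroid deg 179.13 [0.5905 0.026 ] [0.0247 0.0534] 87.38101196289062 pix [270.1 214.4]
L 1986 11.175301 [0.5758654  0.08514055] ((0.5474128723144531, 0.0795382708311081), (0.277334064245224, 0.01051559392362833), 11.20369815826416)
R 1632 10.823244 [ 0.6382741  -0.04378454] ((0.6126184463500977, -0.05019482597708702), (0.26127418875694275, 0.01057298295199871), 11.22755241394043)
485 [ 5.03169863e-01 -4.41029629e-04  7.43147865e-02] ((0.5025948882102966, -0.0007757432758808136), (0.00819765031337738, 0.04970024526119232), 11.14726734161377)
```

```bash
python3 -m handwheel '[[[0.4,0.3,0.2,0,0,-1.3,0],[0.8,0.6,0.5,0,0,-2.6,0],[1.2,0.9,0.8,0,0,-3.9,0],[1.5,1.1,1.1,0,0,-5.2,0],[1.76,1.19,1.4,0,0,-6.5,0],[1.76,1.19,1.7,0,0,-7.8,0],[1.76,1.19,2.0,0,0,-9.1,0],[1.76,1.19,2.3,0,0,-10.4,0],[1.76,1.19,2.5,0,0,-11.6,0],[1.76,1.19,2.6,0,0,-12.1,0],[1.76,1.19,2.6,0,0,-12.1,0],[1.76,1.19,2.6,0,0,-12.1,0],[1.76,1.19,2.6,0,0,-12.1,0]]]'
python3 - <<'E'
from h import *
s=get_state();print(s["joints"],s["contact_force"])
p,d,W=cloud("wrist"); np.savez("w2.npz",p=p,d=d,W=W); cv2.imwrite("pics/w2.png",p[:,:,::-1])
E
```

```text
time_s: 5.58
tool_pos: [0.6126, -0.0137, 0.1287]
tcp_rot: [2.338, 2.098, 0.001]
contact_force: [-0.5, -0.3, 0.1]
finger_gap: -0.002
[-2.04141135e-01  4.27451367e-01  1.48636630e+00 -6.60411187e-05
  1.22703729e+00 -9.60704180e-02] [-0.49991416 -0.27382241  0.05143375]
```

View pics/w2.png

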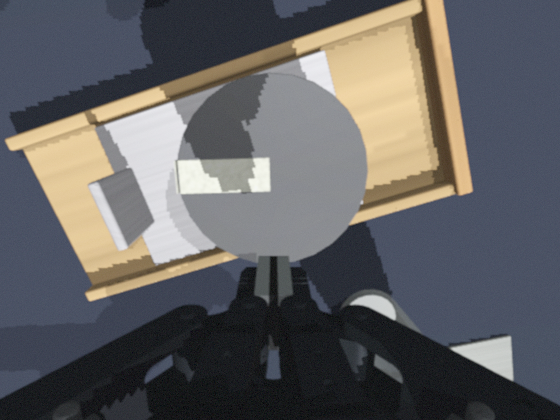

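```bash
python3 -m handwheel '[[[0,0,0.15,0,0,0,0],[0,0,0.28,0,0,0,0],[0,0,0.38,0,0,0,0],[0,0,0.43,0,0,0,0],[0,0,0.43,0,0,0,0]]]'; python3 -m handwheel '[[[0,0,0.01,0,0,0,0],[0,0,0.02,0,0,0,0],[0,0,0.02,0,0,0,0]]]'; python3 -m handwheel '[[[0,0,0.01,0,0,0,0],[0,0,0.01,0,0,0,0]]]'
```

```text
time_s: 6.05
tool_pos: [0.6122, -0.0125, 0.1145]
tcp_rot: [-2.334, -2.101, 0.001]
contact_force: [0.1, 0.4, 0.0]
finger_gap: 0.004
time_s: 6.3
tool_pos: [0.6127, -0.0126, 0.1147]
tcp_rot: [2.335, 2.102, 0.0]
contact_force: [0.5, -0.4, -0.4]
finger_gap: -0.001
time_s: 6.47
tool_pos: [0.6127, -0.0127, 0.1144]
tcp_rot: [2.335, 2.102, 0.0]
contact_force: [-0.7, 0.2, 0.2]
finger_gap: -0.001
```

```bash
for i in 1; do python3 -m handwheel '[[[0,0,0.01,0,0,0,0],[0,0,0.01,0,0,0,0]]]'; python3 -m handwheel '[[[0,0,0.01,0,0,0,0],[0,0,0.01,0,0,0,0]]]';  done | grep -E "pos|force"
```

```text
tool_pos: [0.6126, -0.0127, 0.114]
contact_force: [-0.0, -0.1, -0.4]
tool_pos: [0.6126, -0.0127, 0.1137]
contact_force: [0.6, -0.5, 0.7]
```

```bash
python3 -m handwheel '[[[0,0,0.01,0,0,0,0],[0,0,0.01,0,0,0,0]]]'| grep -E "pos|force"; python3 -m handwheel '[[[0,0,0.01,0,0,0,0],[0,0,0.01,0,0,0,0]]]'| grep -E "pos|force"
```

```text
tool_pos: [0.6126, -0.0127, 0.1134]
contact_force: [0.4, 0.1, 0.3]
tool_pos: [0.6126, -0.0127, 0.113]
contact_force: [-0.5, -0.7, 0.9]
```

```bash
python3 -m handwheel '[[[0,0,0.01,0,0,0,0],[0,0,0.01,0,0,0,0]]]'| grep -E "pos|force"
```

```text
tool_pos: [0.6125, -0.0127, 0.1127]
contact_force: [-1.1, 0.2, 1.3]
```

```bash
python3 -m handwheel '[[[0,0,0.01,0,0,0,0],[0,0,0.01,0,0,0,0]]]'| grep -E "pos|force"
```

```text
tool_pos: [0.6126, -0.0127, 0.1125]
contact_force: [-0.4, 0.2, -0.2]
```

```bash
python3 -m handwheel '[[[0,0,0.01,0,0,0,0],[0,0,0.01,0,0,0,0]]]'| grep -E "pos|force"
```

```text
tool_pos: [0.6126, -0.0127, 0.1121]
contact_force: [1.1, -0.1, 0.3]
```

```bash
python3 -m handwheel '[[[0,0,0.01,0,0,0,0],[0,0,0.01,0,0,0,0]]]'| grep -E "pos|force"
```

```text
tool_pos: [0.6126, -0.0127, 0.1119]
contact_force: [0.5, 0.5, 0.0]
```

```bash
python3 -m handwheel '[[[0,0,0.01,0,0,0,0],[0,0,0.01,0,0,0,0]]]'| grep -E "pos|force"
```

```text
tool_pos: [0.6126, -0.0127, 0.1115]
contact_force: [-0.3, 0.6, 0.9]
```

```bash
python3 -m handwheel '[[[0,0,0.01,0,0,0,0],[0,0,0.01,0,0,0,0]]]'| grep -E "pos|force"
```

```text
tool_pos: [0.6126, -0.0127, 0.1113]
contact_force: [-0.3, -0.6, -0.1]
```

```bash
python3 -m handwheel '[[[0,0,0.01,0,0,0,0],[0,0,0.01,0,0,0,0]]]'| grep -E "pos|force"
```

```text
tool_pos: [0.6126, -0.0127, 0.111]
contact_force: [1.2, -0.9, 0.8]
```

```bash
python3 -m handwheel '[[[0,0,0.01,0,0,0,0],[0,0,0.01,0,0,0,0]]]'| grep -E "pos|force"
```

```text
tool_pos: [0.6126, -0.0127, 0.1107]
contact_force: [0.8, -0.3, 0.2]
```

```bash
python3 -m handwheel '[[[0,0,0.01,0,0,0,0],[0,0,0.01,0,0,0,0]]]'| grep -E "pos|force"
```

```text
tool_pos: [0.6126, -0.0127, 0.1104]
contact_force: [-0.6, -0.6, -0.7]
```

```bash
python3 -m handwheel '[[[0,0,0.01,0,0,0,0],[0,0,0.01,0,0,0,0]]]'| grep -E "pos|force"
```

```text
tool_pos: [0.6126, -0.0127, 0.1101]
contact_force: [0.0, -0.5, 0.1]
```

```bash
python3 -m handwheel '[[[0,0,0.01,0,0,0,0],[0,0,0.01,0,0,0,0]]]'| grep -E "pos|force"
python3 - <<'E'
from h import *
p,d=capture("wrist"); cv2.imwrite("pics/w3.png",p[:,:,::-1])
E
```

```text
tool_pos: [0.6126, -0.0127, 0.1098]
contact_force: [0.2, -0.4, -1.2]
```

View pics/w3.png

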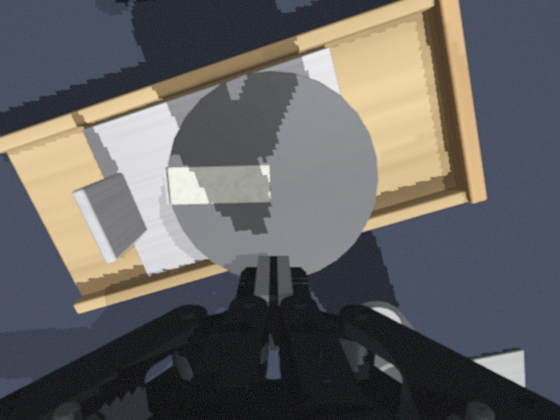

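Run:
```python
from h import *
s=get_state(); print(s["tool_pos"], uv("wrist",s["tool_pos"]))
p,d,W=cloud("wrist"); np.savez("w3.npz",p=p,d=d,W=W)
for v in (236,242,246,250,254,256,258,260,264,270,280): print(v,W[v,265].round(4),p[v,265])
analyse(p,d,W)
c=camera_params("wrist")["extrinsics"]; print(c[:3,3]-s["tool_pos"])
```

```text
[ 0.61257181 -0.01267806  0.1097581 ] [[272.93223108 250.672668  ]]
236 [ 0.6096 -0.003   0.1129] [137 138 142]
242 [ 0.6092 -0.0066  0.112 ] [135 137 141]
246 [ 0.609  -0.0084  0.1128] [136 139 141]
250 [ 0.6087 -0.0107  0.1125] [137 139 143]
254 [ 0.6084 -0.0133  0.1117] [112 114 118]
256 [ 0.6103 -0.0019  0.1406] [85 88 92]
258 [ 0.6102 -0.0028  0.1406] [82 88 89]
260 [ 0.6104 -0.0022  0.1442] [84 87 88]
264 [ 0.6104 -0.0025  0.1475] [81 84 86]
270 [ 0.6106 -0.0023  0.1534] [85 87 90]
280 [ 0.6107 -0.0024  0.1616] [83 86 88]
lid n 33485 c [0.6156 0.0238] r 0.0528 plane [-0.0051 -0.0446  0.1108]
strip n 1145 line deg 120.68 centroid deg 177.02 [0.5747 0.0264] [0.0187 0.0191] 84.83829498291016 pix [185.  186.9]
[0.00752762 0.07019187 0.16817614]
```

Run:
```python
from h import *
out=[]
for n in ["scene","side"]:
    p,d,W=cloud(n); s=get_state(); u=uv(n,s["tool_pos"])[0]; print(n,u)
    x,y=int(u[0]),int(u[1]); c=p[y-60:y+40,x-56:x+56].copy(); out.append(cv2.resize(c,(400,357),interpolation=cv2.INTER_CUBIC))
cv2.imwrite("pics/s3.png",cv2.hconcat(out)[:,:,::-1])
```

```text
scene [272.96204536 185.50834924]
side [272.50677264 199.89389511]
```

View pics/s3.png

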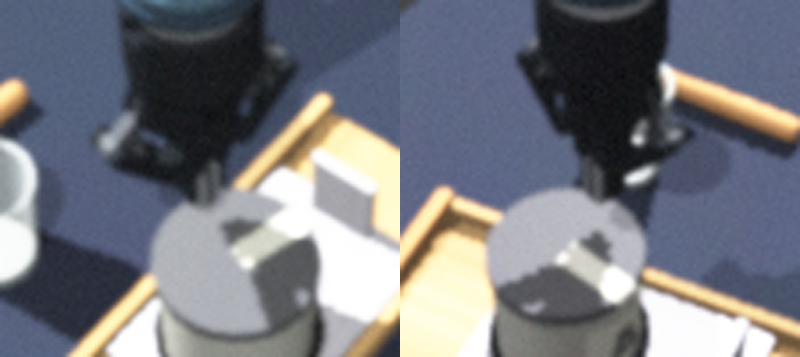

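The tips end at about crop pixel (207,205), right at the lid's edge and nearly touching. I'll carry on down gently.

```bash
python3 -m handwheel '[[[0,0,0.01,0,0,0,0],[0,0,0.01,0,0,0,0]]]'| grep -E "pos|force"
```

```text
tool_pos: [0.6126, -0.0127, 0.1095]
contact_force: [-0.3, 0.3, -0.9]
```

```bash
python3 -m handwheel '[[[0,0,0.01,0,0,0,0],[0,0,0.01,0,0,0,0]]]'| grep -E "pos|force"
```

```text
tool_pos: [0.6126, -0.0127, 0.1092]
contact_force: [-0.5, 0.1, -0.7]
```

```bash
python3 -m handwheel '[[[0,0,0.01,0,0,0,0],[0,0,0.01,0,0,0,0]]]'| grep -E "pos|force"
```

```text
tool_pos: [0.6126, -0.0127, 0.1088]
contact_force: [-0.3, -0.0, -0.5]
```

```bash
python3 -m handwheel '[[[0,0,0.01,0,0,0,0],[0,0,0.01,0,0,0,0]]]'| grep -E "pos|force"
```

```text
tool_pos: [0.6126, -0.0127, 0.1086]
contact_force: [0.1, 0.4, -1.0]
```

```bash
python3 -m handwheel '[[[0,0,0.01,0,0,0,0],[0,0,0.01,0,0,0,0]]]'| grep -E "pos|force"
```

```text
tool_pos: [0.6126, -0.0127, 0.1083]
contact_force: [-0.2, -0.3, -0.0]
```

```bash
python3 -m handwheel '[[[0,0,0.01,0,0,0,0],[0,0,0.01,0,0,0,0]]]'| grep -E "pos|force"
```

```text
tool_pos: [0.6126, -0.0127, 0.108]
contact_force: [-0.2, 0.0, 0.5]
```

```bash
python3 -m handwheel '[[[0,0,0.01,0,0,0,0],[0,0,0.01,0,0,0,0]]]'| grep -E "pos|force"
```

```text
tool_pos: [0.6125, -0.0127, 0.1077]
contact_force: [0.2, 0.0, 0.0]
```

```bash
python3 -m handwheel '[[[0,0,0.01,0,0,0,0],[0,0,0.01,0,0,0,0]]]'| grep -E "pos|force"
```

```text
tool_pos: [0.6126, -0.0127, 0.1074]
contact_force: [0.7, 0.6, -0.3]
```

Run:
```python
from h import *
p,d,W=cloud("wrist")
c=p[200:330,190:360]; cv2.imwrite("pics/w4.png",cv2.resize(c,(785,600),interpolation=cv2.INTER_CUBIC)[:,:,::-1])
for v in range(240,300,4): print(v,[ (round(float(d[v,u]),3), W[v,u].round(4).tolist()) for u in (262,282)])
```

```text
240 [(0.175, [0.6079, -0.0045, 0.1117]), (0.175, [0.6179, -0.0055, 0.112])]
244 [(0.176, [0.6076, -0.0069, 0.1112]), (0.176, [0.6177, -0.0079, 0.1113])]
248 [(0.175, [0.6075, -0.0084, 0.1127]), (0.175, [0.6175, -0.0095, 0.1127])]
252 [(0.176, [0.6072, -0.0107, 0.1123]), (0.176, [0.6173, -0.0119, 0.1122])]
256 [(0.15, [0.6089, -0.0022, 0.1371]), (0.15, [0.6175, -0.003, 0.1373])]
260 [(0.145, [0.6091, -0.002, 0.1418]), (0.146, [0.6174, -0.003, 0.1416])]
264 [(0.141, [0.6092, -0.0019, 0.1459]), (0.141, [0.6173, -0.0028, 0.1459])]
268 [(0.138, [0.6093, -0.0022, 0.1491]), (0.138, [0.6173, -0.0028, 0.1495])]
272 [(0.134, [0.6095, -0.0019, 0.1532]), (0.135, [0.6172, -0.003, 0.1527])]
276 [(0.131, [0.6096, -0.002, 0.1565]), (0.131, [0.6171, -0.0026, 0.1569])]
280 [(0.127, [0.6097, -0.0017, 0.1603]), (0.128, [0.617, -0.003, 0.1594])]
284 [(0.125, [0.6097, -0.002, 0.1627]), (0.126, [0.6169, -0.0031, 0.1622])]
288 [(0.122, [0.6098, -0.0021, 0.1655]), (0.124, [0.6168, -0.0034, 0.1645])]
292 [(0.12, [0.6099, -0.0023, 0.168]), (0.12, [0.6168, -0.0028, 0.1684])]
296 [(0.118, [0.6099, -0.0025, 0.1703]), (0.119, [0.6167, -0.0039, 0.1692])]
```

View pics/w4.png

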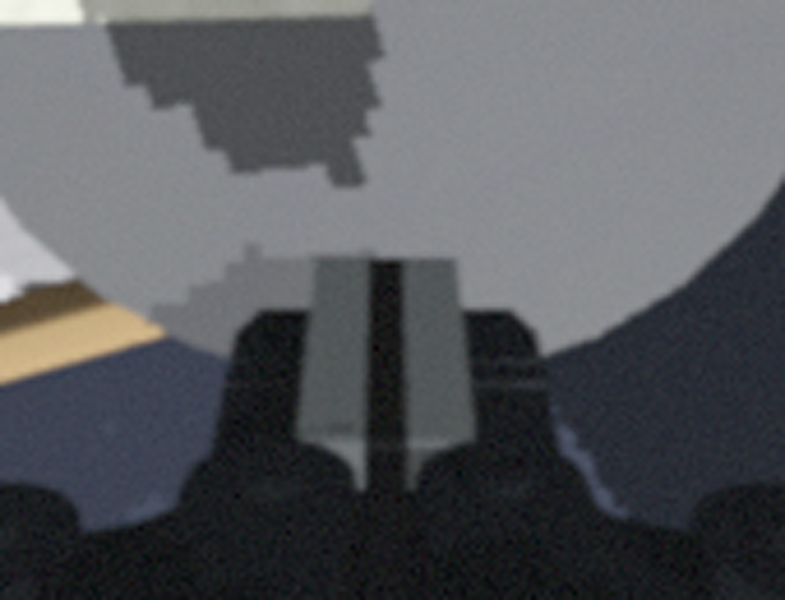

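Run:
```python
from h import *
for n in ["scene","side"]:
    p,d,W=cloud(n); s=get_state(); T=s["tool_pos"]
    q=(np.hypot(W[...,0]-T[0],W[...,1]-T[1])<.025)&(W[...,2]>.1155)&(W[...,2]<.2)
    w=W[q]; o=np.argsort(w[:,2]); ij=np.argwhere(q)[:,::-1]
    print(n,len(w)); 
    for k in o[:25]: print(ij[k],(w[k]-T).round(4),p[ij[k][1],ij[k][0]])
```

```text
scene 257
[271 183] [0.0091 0.0054 0.0264] [134 135 140]
[275 181] [0.    0.008 0.028] [86 90 91]
[277 178] [-0.0079  0.0053  0.0289] [ 98 100 108]
[270 182] [0.0102 0.0035 0.029 ] [100 104 107]
[271 182] [0.0086 0.005  0.0292] [101 106 109]
[276 181] [-0.001   0.0101  0.0293] [105 107 113]
[274 182] [0.0043 0.0099 0.0303] [ 97 102 104]
[272 183] [0.0093 0.0091 0.0305] [126 127 132]
[276 180] [-0.0017  0.0094  0.0315] [ 98 100 107]
[272 182] [0.0085 0.0083 0.0325] [103 106 110]
[273 182] [0.0071 0.0099 0.033 ] [102 102 110]
[270 181] [0.0103 0.0039 0.0332] [65 67 71]
[274 181] [0.0041 0.0097 0.0336] [83 87 91]
[269 182] [0.0137 0.0048 0.0337] [110 114 117]
[277 177] [-0.0075  0.006   0.0337] [82 86 91]
[268 182] [0.0155 0.0035 0.034 ] [130 133 139]
[275 180] [0.0011 0.0096 0.0344] [75 77 79]
[276 179] [-0.0019  0.0093  0.0349] [92 94 99]
[273 181] [0.0062 0.0091 0.035 ] [91 93 98]
[272 181] [0.0082 0.0081 0.0357] [ 93  98 100]
[269 181] [0.013  0.0039 0.0357] [67 70 75]
[271 181] [0.0099 0.0069 0.0361] [80 83 87]
[275 179] [0.0002 0.0086 0.0362] [73 76 81]
[266 179] [ 0.0148 -0.0038 
[... 565 characters left out ...]
 192] [0.0089 0.0088 0.0321] [114 117 124]
[270 195] [-0.0022  0.0122  0.0323] [111 111 117]
[268 194] [0.0031 0.0127 0.0326] [131 134 139]
[269 194] [0.0004 0.0124 0.0341] [ 95  97 103]
[272 194] [-0.0051  0.0084  0.0342] [69 69 77]
[268 193] [0.0038 0.0117 0.0346] [106 108 114]
[273 195] [-0.009   0.0099  0.0348] [79 79 84]
[274 195] [-0.0109  0.0087  0.035 ] [84 87 92]
[271 195] [-0.0057  0.013   0.0354] [101 100 108]
[270 194] [-0.0022  0.0121  0.0356] [83 85 90]
[268 192] [0.005  0.01   0.0357] [88 92 95]
[276 194] [-0.0132  0.0042  0.0359] [50 54 61]
[276 193] [-0.0115  0.002   0.0361] [22 28 35]
[269 193] [0.0008 0.0118 0.0367] [72 74 78]
[277 193] [-0.0137  0.0011  0.0368] [31 37 42]
```

All three cameras agree that the visible fingertip ends about 27 mm above the reported TCP, so the tip is still about 21 mm above the lid. I'll use that measured tip length and come down in checked stages.

```bash
python3 -m handwheel '[[[0,0,0.06,0,0,0,0],[0,0,0.12,0,0,0,0],[0,0,0.18,0,0,0,0],[0,0,0.24,0,0,0,0],[0,0,0.24,0,0,0,0]]]'| grep -E "pos|force"
```

```text
tool_pos: [0.6122, -0.0126, 0.0996]
contact_force: [-0.9, 0.6, -0.7]
```

```bash
python3 -m handwheel '[[[0,0,0.05,0,0,0,0],[0,0,0.1,0,0,0,0],[0,0,0.14,0,0,0,0],[0,0,0.16,0,0,0,0],[0,0,0.16,0,0,0,0]]]'| grep -E "pos|force"
python3 - <<'E'
from h import *
T=get_state()["tool_pos"]; print(T)
for n in ["scene","side","wrist"]:
    p,d,W=cloud(n); 
    q=(np.hypot(W[...,0]-T[0],W[...,1]-T[1])<.015)&(W[...,2]>.1155)&(W[...,2]<.2)
    print(n,np.sort(W[q][:,2])[:12].round(4)); cv2.imwrite(f"pics/{n}5.png",p[:,:,::-1])
E
```

```text
tool_pos: [0.6125, -0.0126, 0.0952]
contact_force: [-0.4, 0.3, 0.1]
[ 0.61245623 -0.01263981  0.0952133 ]
scene [0.1221 0.1232 0.1233 0.1235 0.1252 0.1255 0.1258 0.1261 0.1269 0.1272
 0.1276 0.1277]
side [0.1158 0.1219 0.122  0.1228 0.1244 0.1244 0.1258 0.1281 0.1283 0.1284
 0.1287 0.1288]
wrist [0.1244 0.1245 0.1245 0.1246 0.1247 0.1247 0.1248 0.1249 0.125  0.1252
 0.1252 0.1252]
```

View pics/wrist5.png

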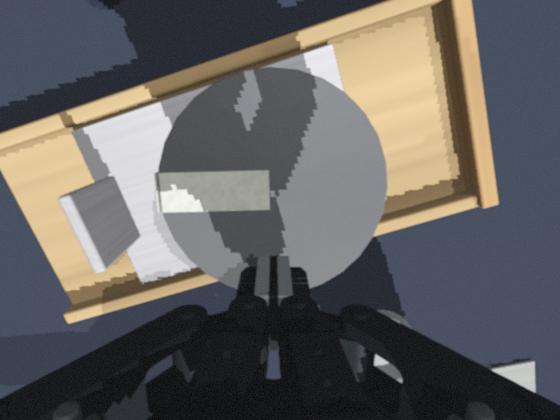

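```bash
python3 -m handwheel '[[[0,0,0.05,0,0,0,0],[0,0,0.1,0,0,0,0],[0,0,0.15,0,0,0,0],[0,0,0.2,0,0,0,0],[0,0,0.2,0,0,0,0]]]'| grep -E "pos|force"
python3 - <<'E'
from h import *
print(onplane("scene",np.array([[349.6,249.8]]),.075),onplane("side",np.array([[219.9,280.9]]),.075))
T=get_state()["tool_pos"]; 
for n in ["scene","wrist"]:
    p,d,W=cloud(n); 
    q=(np.hypot(W[...,0]-T[0],W[...,1]-T[1])<.015)&(W[...,2]>.114)&(W[...,2]<.2)
    print(n,np.sort(W[q][:,2])[:12].round(4)); cv2.imwrite(f"pics/{n}5.png",p[:,:,::-1])
E
```

```text
tool_pos: [0.6123, -0.0126, 0.0889]
contact_force: [0.3, 0.3, -2.2]
[[0.58276666 0.19824832 0.075     ]] [[0.58433731 0.20869154 0.075     ]]
scene [0.1153 0.1177 0.1181 0.1183 0.1188 0.1189 0.1201 0.1202 0.1203 0.1204
 0.1205 0.1214]
wrist [0.114  0.114  0.1179 0.118  0.1183 0.1186 0.1186 0.1187 0.1188 0.1189
 0.1189 0.1189]
```

```bash
python3 -m handwheel '[[[0,0,0.01,0,0,0,0],[0,0,0.02,0,0,0,0],[0,0,0.02,0,0,0,0]]]'| grep -E "pos|force"
```

```text
tool_pos: [0.6126, -0.0127, 0.0889]
contact_force: [0.8, -0.4, -0.6]
```

```bash
python3 -m handwheel '[[[0,0,0.01,0,0,0,0],[0,0,0.02,0,0,0,0],[0,0,0.02,0,0,0,0]]]'| grep -E "pos|force"
```

```text
tool_pos: [0.6125, -0.0127, 0.0882]
contact_force: [0.3, 0.4, 1.0]
```

```bash
python3 -m handwheel '[[[0,0,0.01,0,0,0,0],[0,0,0.02,0,0,0,0],[0,0,0.02,0,0,0,0]]]'| grep -E "pos|force"
```

```text
tool_pos: [0.6126, -0.0127, 0.0875]
contact_force: [0.5, 0.1, 0.3]
```

```bash
python3 -m handwheel '[[[0,0,0.01,0,0,0,0],[0,0,0.02,0,0,0,0],[0,0,0.02,0,0,0,0]]]'| grep -E "pos|force|time"
```

```text
time_s: 13.15
tool_pos: [0.6127, -0.0127, 0.0873]
contact_force: [-0.9, -0.4, 1.3]
```

```bash
python3 -m handwheel '[[[0,0,0.01,0,0,0,0],[0,0,0.01,0,0,0,0]]]'| grep -E "pos|force"
```

```text
tool_pos: [0.6128, -0.0127, 0.0872]
contact_force: [-1.5, 0.3, 4.3]
```

```bash
python3 -m handwheel '[[[0,0,0.01,0,0,0,0],[0,0,0.01,0,0,0,0]]]'| grep -E "pos|force"
```

```text
tool_pos: [0.613, -0.0128, 0.0871]
contact_force: [-1.7, -0.9, 5.6]
```

```bash
python3 -m handwheel '[[[0,0,0.01,0,0,0,0],[0,0,0.01,0,0,0,0]]]'| grep -E "pos|force"
```

```text
tool_pos: [0.6132, -0.0128, 0.0871]
contact_force: [-1.6, -0.3, 6.4]
```

```bash
python3 -m handwheel '[[[0,0,0.01,0,0,0,0],[0,0,0.01,0,0,0,0]]]'| grep -E "pos|force"
```

```text
tool_pos: [0.6134, -0.0129, 0.0871]
contact_force: [-0.5, -0.9, 8.2]
```

```bash
python3 -m handwheel '[[[0.002,-0.06,0,0,0,0.6,0],[0.007,-0.125,0,0,0,1.2,0],[0.015,-0.188,0,0,0,1.8,0],[0.026,-0.25,0,0,0,2.4,0],[0.026,-0.25,0,0,0,2.4,0]]]'| grep -E "pos|force|rot"
python3 - <<'E'
from h import *
p,d,W=cloud("wrist"); cv2.imwrite(f"pics/w6.png",p[:,:,::-1]); analyse(p,d,W)
E
```

```text
tool_pos: [0.6063, -0.0117, 0.0871]
tcp_rot: [2.542, 1.841, 0.003]
contact_force: [1.1, -1.5, 7.9]
lid n 42836 c [0.6155 0.0231] r 0.053 plane [-0.0146 -0.0472  0.1109]
strip n 4399 line deg 165.82 centroid deg 164.59 [0.5897 0.03  ] [0.0188 0.0512] 76.61458587646484 pix [207.6 197.2]
```

View pics/w6.png

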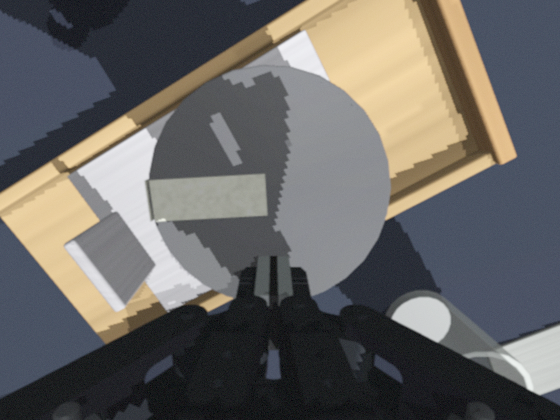

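```bash
python3 -m handwheel '[[[0.002,-0.06,0,0,0,0.6,0],[0.007,-0.125,0,0,0,1.2,0],[0.015,-0.188,0,0,0,1.8,0],[0.026,-0.25,0,0,0,2.4,0],[0.041,-0.311,0,0,0,3.0,0],[0.059,-0.371,0,0,0,3.6,0],[0.08,-0.43,0,0,0,4.2,0],[0.104,-0.488,0,0,0,4.8,0],[0.104,-0.488,0,0,0,4.8,0]]]'| grep -E "pos|force|rot"
python3 - <<'E'
from h import *
print("cup",onplane("scene",np.array([[215.5,185.3]]),.0425),onplane("side",np.array([[278.6,174.9]]),.0425))
p,d,W=cloud("wrist"); cv2.imwrite(f"pics/w7.png",p[:,:,::-1]); analyse(p,d,W)
E
```

```text
tool_pos: [0.5928, -0.0049, 0.0871]
tcp_rot: [2.869, 1.272, 0.001]
contact_force: [-2.5, -3.0, 7.3]
cup [[ 0.6870457  -0.14086545  0.0425    ]] [[ 0.68794923 -0.13954878  0.0425    ]]
lid n 42824 c [0.6156 0.0224] r 0.0528 plane [-0.0339 -0.0376  0.1109]
strip n 1006 line deg 57.14 centroid deg 129.51 [0.6107 0.027 ] [0.0189 0.0117] 50.791744232177734 pix [254.8 193.8]
```

```bash
python3 - <<'E'
s=open("h.py").read()
s=s.replace('med=np.median(V[lid]); st=(lid&(V>(med+np.percentile(V[lid],98))/2)).astype(np.uint8)','''pf=cv2.GaussianBlur(p,(5,5),0).astype(int); st=(lid&(pf[...,0]-pf[...,2]>2)).astype(np.uint8)''')
open("h.py","w").write(s)
E
python3 -m handwheel '[[[0.002,-0.06,0,0,0,0.6,0],[0.007,-0.125,0,0,0,1.2,0],[0.015,-0.188,0,0,0,1.8,0],[0.026,-0.25,0,0,0,2.4,0],[0.041,-0.311,0,0,0,3.0,0],[0.059,-0.371,0,0,0,3.6,0],[0.08,-0.43,0,0,0,4.2,0],[0.104,-0.488,0,0,0,4.8,0],[0.104,-0.488,0,0,0,4.8,0]]]'| grep -E "pos|force|rot"
python3 - <<'E'
from h import *
p,d,W=cloud("wrist"); cv2.imwrite(f"pics/w8.png",p[:,:,::-1]); analyse(p,d,W)
E
```

```text
tool_pos: [0.5832, 0.0076, 0.0871]
tcp_rot: [3.072, 0.648, -0.0]
contact_force: [-4.0, -3.1, 9.9]
lid n 42750 c [0.6158 0.0223] r 0.0529 plane [-0.0469 -0.0198  0.1109]
strip n 5017 line deg 116.17 centroid deg 113.95 [0.6009 0.0446] [0.0282 0.0517] 27.090564727783203 pix [209.1 196.2]
```

View pics/w8.png

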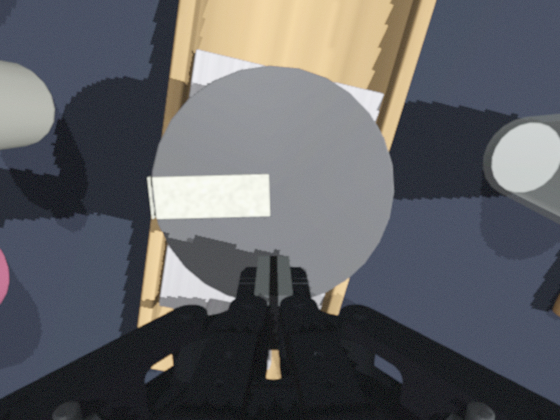

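```bash
python3 -m handwheel '[[[-0.008,-0.06,-0.003,0,0,0.6,0],[-0.013,-0.125,-0.006,0,0,1.2,0],[-0.015,-0.188,-0.01,0,0,1.8,0],[-0.004,-0.25,-0.01,0,0,2.4,0],[0.011,-0.311,-0.01,0,0,3.0,0],[0.029,-0.371,-0.01,0,0,3.6,0],[0.05,-0.43,-0.01,0,0,4.2,0],[0.074,-0.488,-0.01,0,0,4.8,0],[0.074,-0.488,-0.01,0,0,4.8,0]]]'| grep -E "pos|force|rot"
python3 - <<'E'
from h import *
p,d,W=cloud("wrist"); analyse(p,d,W)
E
```

```text
tool_pos: [0.5796, 0.0227, 0.0871]
tcp_rot: [3.141, -0.005, 0.001]
contact_force: [-2.7, -0.7, 8.4]
lid n 42727 c [0.6166 0.0219] r 0.0529 plane [-0.0501  0.002   0.1109]
strip n 4995 line deg 90.61 centroid deg 91.04 [0.6159 0.0488] [0.0512 0.0188] 89.94075012207031 pix [211. 195.]
```

```bash
python3 -m handwheel '[[[-0.003,-0.06,-0.002,0,0,0.6,0],[-0.003,-0.125,-0.003,0,0,1.2,0],[0.005,-0.188,-0.003,0,0,1.8,0],[0.016,-0.25,-0.003,0,0,2.4,0],[0.031,-0.311,-0.003,0,0,3.0,0],[0.049,-0.371,-0.003,0,0,3.6,0],[0.07,-0.43,-0.003,0,0,4.2,0],[0.094,-0.488,-0.003,0,0,4.8,0],[0.094,-0.488,-0.003,0,0,4.8,0]]]'| grep -E "pos|force|rot"
python3 - <<'E'
from h import *
p,d,W=cloud("wrist"); analyse(p,d,W)
E
```

```text
tool_pos: [0.5827, 0.0376, 0.0871]
tcp_rot: [-3.072, 0.658, -0.001]
contact_force: [-2.0, 0.1, 7.0]
lid n 42742 c [0.6159 0.0219] r 0.0529 plane [-0.0447  0.0229  0.1109]
strip n 5016 line deg 65.57 centroid deg 65.11 [0.6283 0.0451] [0.0522 0.024 ] 63.15536880493164 pix [211.9 194.3]
```

```bash
python3 -m handwheel '[[[0.002,-0.06,0,0,0,0.6,0],[0.007,-0.125,0,0,0,1.2,0],[0.015,-0.188,0,0,0,1.8,0],[0.026,-0.25,0,0,0,2.4,0],[0.041,-0.311,0,0,0,3.0,0],[0.059,-0.371,0,0,0,3.6,0],[0.08,-0.43,0,0,0,4.2,0],[0.104,-0.488,0,0,0,4.8,0],[0.104,-0.488,0,0,0,4.8,0]]]'| grep -E "pos|force|rot"
python3 - <<'E'
from h import *
p,d,W=cloud("wrist"); cv2.imwrite("pics/w9.png",p[:,:,::-1]); analyse(p,d,W)
E
```

```text
tool_pos: [0.5917, 0.0499, 0.0871]
tcp_rot: [-2.867, 1.282, -0.001]
contact_force: [-2.0, 0.7, 7.5]
lid n 42700 c [0.6156 0.0216] r 0.053 plane [-0.0313  0.0397  0.111 ]
strip n 5163 line deg 39.28 centroid deg 39.05 [0.6475 0.0271] [0.0524 0.0544] 44.912899017333984 pix [212.3 192. ]
```

View pics/w9.png

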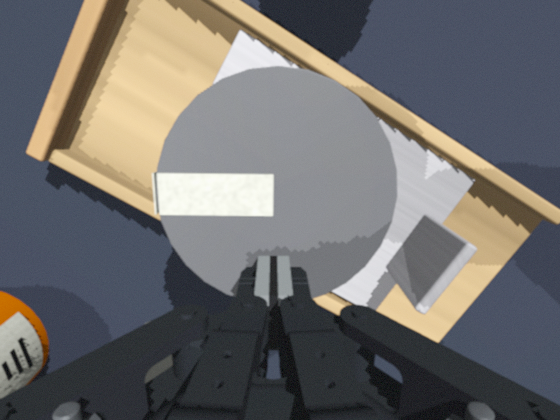

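```bash
python3 -m handwheel '[[[0.002,-0.06,0,0,0,0.6,0],[0.007,-0.125,0,0,0,1.2,0],[0.015,-0.188,0,0,0,1.8,0],[0.026,-0.25,0,0,0,2.4,0],[0.041,-0.311,0,0,0,3.0,0],[0.059,-0.371,0,0,0,3.6,0],[0.08,-0.43,0,0,0,4.2,0],[0.104,-0.488,0,0,0,4.8,0],[0.104,-0.488,0,0,0,4.8,0]]]'| grep -E "pos|force|rot"
cat >> h.py <<'E'
def fine(p,d,W,y0=11.15):
    z=W[...,2]; rr=np.hypot(W[...,0]-.616,W[...,1]-.0225) ; lid=(z>.1)&(z<.125)&(rr<.15)
    pf=cv2.GaussianBlur(p,(5,5),0).astype(int); st=(lid&(pf[...,0]-pf[...,2]>2)).astype(np.uint8)
    k,lab,s,_=cv2.connectedComponentsWithStats(st); i=1+np.argmax(s[1:,4]); q=W[lab==i][:,:2].astype(np.float64)
    # trimmed: side edges of strip by line fits, robust
    vx,vy,x0,y_=cv2.fitLine(q.astype(np.float32),cv2.DIST_HUBER,0,.001,.001).ravel()
    for _ in range(3):
        t=(q-[x0,y_])@[vx,vy]; n=(q-[x0,y_])@[-vy,vx]
        e=[]; bins=np.linspace(t.min()+.004,t.max()-.004,24)
        for a,b in zip(bins[:-1],bins[1:]):
            m=(t>=a)&(t<b)
            if m.sum()>5: e.append(((a+b)/2,np.percentile(n[m],3),np.percentile(n[m],97)))
        e=np.array(e); s1=np.polyfit(e[:,0],e[:,1],1)[0]; s2=np.polyfit(e[:,0],e[:,2],1)[0]
        a=np.arctan2(vy,vx)+np.arctan((s1+s2)/2); vx,vy=np.cos(a),np.sin(a)
    hsv=cv2.cvtColor(p,cv2.COLOR_RGB2HSV)
    w=((hsv[...,0]>10)&(hsv[...,0]<28)&(hsv[...,1]>80)&(z>.018)&(z<.027)); 
    c,sn=np.cos(np.radians(y0)),np.sin(np.radians(y0)); lx=(W[...,0]-.616)*c+(W[...,1]-.0225)*sn; ly=-(W[...,0]-.616)*sn+(W[...,1]-.0225)*c
    out=[]
    for sg in (1,-1):
        m=w&(abs(ly*sg-.07)<.011)&(lx<.09)&(lx>-.19); r=W[m][:,:2].astype(np.float32)
        if len(r)>100: l=cv2.fitLine(r,cv2.DIST_HUBER,0,.001,.001).ravel(); out.append((len(r),round(float(np.degrees(np.arctan(l[1]/l[0]))),2)))
    print("strip edges deg",np.degrees(np.arctan2(vy,vx)).round(2),np.degrees([s1,s2]).round(2),"rails",out)
E
python3 - <<'E'
from h import *
p,d,W=cloud("wrist"); analyse(p,d,W); fine(p,d,W)
E
```

```text
tool_pos: [0.6049, 0.0573, 0.0871]
tcp_rot: [-2.538, 1.85, -0.002]
contact_force: [-0.6, 0.7, 6.6]
lid n 42702 c [0.615  0.0217] r 0.0528 plane [-0.0121  0.0491  0.111 ]
strip n 5181 line deg 16.25 centroid deg 15.58 [0.6463 0.0232] [0.0539 0.0544] 42.83484649658203 pix [213.  192.9]
strip edges deg 11.35 [-21.18  16.71] rails [(1774, 11.32), (6352, 11.36)]
```

```bash
sed -i 's/    k,lab,s,_=cv2.conn/    st=cv2.morphologyEx(st,cv2.MORPH_OPEN,np.ones((9,9)))\n    k,lab,s,_=cv2.conn/' h.py
python3 -m handwheel '[[[0.001,-0.03,0,0,0,0.3,0],[0.002,-0.06,0,0,0,0.6,0],[0.002,-0.075,0,0,0,0.75,0],[0.002,-0.075,0,0,0,0.75,0],[0.002,-0.075,0,0,0,0.75,0]]]'| grep -E "time|pos|force|rot"
python3 - <<'E'
from h import *
p,d,W=cloud("wrist"); np.savez("w10.npz",p=p,d=d,W=W); cv2.imwrite("pics/w10.png",p[:,:,::-1]);analyse(p,d,W); fine(p,d,W)
E
```

```text
time_s: 19.5
tool_pos: [0.6069, 0.0578, 0.0871]
tcp_rot: [-2.478, 1.929, -0.002]
contact_force: [-0.7, 0.4, 6.4]
lid n 42682 c [0.6149 0.0218] r 0.0529 plane [-0.0095  0.0496  0.111 ]
strip n 5122 line deg 10.92 centroid deg 11.21 [0.6434 0.0152] [0.0515 0.0446] 12.37891674041748 pix [212.9 192.5]
strip edges deg 13.27 [-0.  0.] rails [(1781, 11.17), (6451, 11.2)]
```

View pics/w10.png

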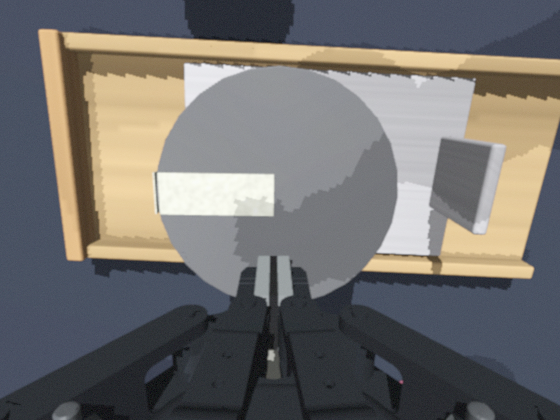

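```bash
python3 -m handwheel '[[[0,-0.02,0,0,0,0.2,0],[0,-0.04,0,0,0,0.4,0],[0,-0.04,0,0,0,0.4,0],[0,-0.04,0,0,0,0.4,0]]]'| grep -E "time|pos|force|rot"
python3 -m handwheel '[[[0,0,-0.05,0,0,0,0],[0,0,-0.2,0,0,0,0],[0,0,-0.5,0,0,0,0],[0,0,-1,0,0,0,0],[0,0,-1.6,0,0,0,0],[-0.3,0,-2.2,0,0,0,0],[-0.7,0,-2.8,0,0,0,0],[-1,0,-3.2,0,0,0,0],[-1,0,-3.2,0,0,0,0],[-1,0,-3.2,0,0,0,0]]]'| grep -E "time|pos|force|rot"
python3 - <<'E'
from h import *
p,d,W=cloud("wrist"); np.savez("w11.npz",p=p,d=d,W=W); cv2.imwrite("pics/w11.png",p[:,:,::-1]);analyse(p,d,W); fine(p,d,W)
p,d,W=cloud("wrist");fine(p,d,W)
E
```

```text
time_s: 19.88
tool_pos: [0.6081, 0.0581, 0.0871]
tcp_rot: [-2.444, 1.972, -0.002]
contact_force: [-1.1, 0.7, 6.3]
time_s: 20.72
tool_pos: [0.6015, 0.0874, 0.1831]
tcp_rot: [-2.446, 1.97, -0.003]
contact_force: [-0.8, -0.3, -0.1]
lid n 19381 c [0.6139 0.0211] r 0.0526 plane [-0.0085  0.0454  0.1097]
strip n 2296 line deg 12.18 centroid deg 10.94 [0.6436 0.0211] [0.0534 0.048 ] 33.96278762817383 pix [233.9 116.5]
strip edges deg 11.71 [-0.39  0.39] rails [(1534, 10.9), (2325, 10.96)]
strip edges deg 10.78 [ 0.69 -0.87] rails [(1587, 11.05), (2336, 10.72)]
```

View pics/w11.png

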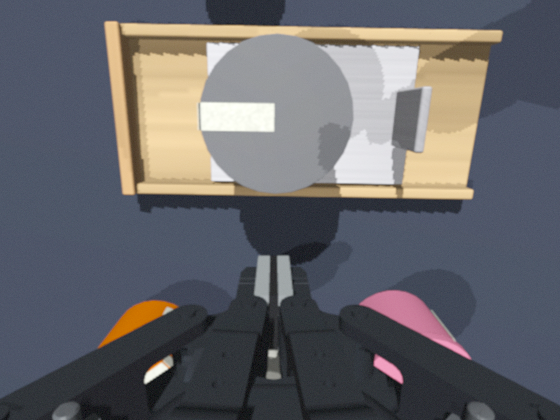

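The strip (201–273, 117) is parallel to the rails and points to the stop bar on the left, within about 0.5°, and the finger is off the lid. Next I go behind the tab with the tool yawed along the stand.

```bash
python3 -m handwheel '[[[0.15,0.4,0,0,0,-1.3,0],[0.3,0.8,0,0,0,-2.6,0],[0.5,1.2,0,0,0,-3.9,0],[0.7,1.6,0,0,0,-5.2,0],[0.9,2,0,0,0,-6.5,0],[1.1,2.5,0,0,0,-7.8,0],[1.3,3,0,0,0,-9.1,0],[1.5,3.5,0,0,0,-10.4,0],[1.7,4,0.2,0,0,-11.7,0],[1.9,4.5,0.6,0,0,-13,0],[2.1,5,1.1,0,0,-14.3,0],[2.12,5,1.6,0,0,-15.6,0],[2.12,5,1.9,0,0,-16.9,0],[2.12,5,2.1,0,0,-17.8,0],[2.12,5,2.1,0,0,-17.8,0],[2.12,5,2.1,0,0,-17.8,0]]]'
python3 - <<'E'
from h import *
p,d,W=cloud("wrist"); np.savez("w12.npz",p=p,d=d,W=W); cv2.imwrite("pics/w12.png",p[:,:,::-1]);
z=W[...,2]; T=get_state()["tool_pos"]; print(get_state()["joints"])
m=(z>.069)&(z<.08)&(W[...,0]>.48)&(W[...,0]<.53)&(abs(W[...,1])<.05); w=W[m]; print(len(w),w.mean(0),cv2.minAreaRect(w[:,:2].astype(np.float32)))
fine(p,d,W)
E
```

```text
time_s: 22.15
tool_pos: [0.4672, -0.007, 0.1182]
tcp_rot: [-3.126, -0.302, 0.004]
contact_force: [0.4, -0.2, 0.3]
finger_gap: 0.002
[-2.54009068e-01  1.94624271e-01  1.84972722e+00 -7.41963233e-05
  1.09844707e+00  1.12402346e+00]
1098 [ 5.03674358e-01 -2.40073106e-04  7.48891319e-02] ((0.5032476782798767, -2.6341527700424194e-05), (0.0077445930801332, 0.04957100376486778), 11.30189323425293)Traceback (most recent call last):
  File "<stdin>", line 5, in <module>
  File "h.py", line 35, in fine
    k,lab,s,_=cv2.connectedComponentsWithStats(st); i=1+np.argmax(s[1:,4]); q=W[lab==i][:,:2].astype(np.float64)
                                                        ~~~~~~~~~^^^^^^^^^
    return _wrapfunc(a, 'argmax', axis=axis, out=out, **kwds)
    return bound(*args, **kwds)
ValueError: attempt to get argmax of an empty sequence
```

View pics/w12.png

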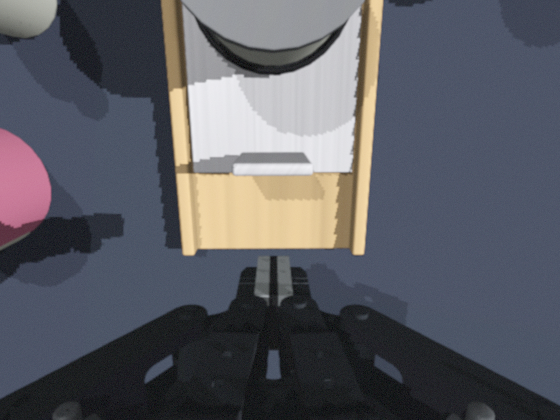

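```bash
python3 -m handwheel '[[[0,0,0.4,0,0,0,0],[0,0,0.9,0,0,0,0],[0,0,1.4,0,0,0,0],[0,0,1.8,0,0,0,0],[0,0,2.1,0,0,0,0],[0,0,2.3,0,0,0,0],[0,0,2.4,0,0,0,0]]]'| grep -E "pos|force"
```

```text
tool_pos: [0.4679, -0.0067, 0.0467]
contact_force: [-0.1, 0.9, -0.1]
```

```bash
python3 -m handwheel '[[[0,0,0.1,0,0,0,0],[0,0,0.25,0,0,0,0],[0,0,0.45,0,0,0,0],[0,0,0.6,0,0,0,0],[0,0,0.67,0,0,0,0],[0,0,0.67,0,0,0,0]]]'| grep -E "pos|force"
python3 - <<'E'
from h import *
o=[]
T=get_state()["tool_pos"]
for n in ("side","wrist"):
    p,d,W=cloud(n); o.append(p)
    w=W[(np.hypot(W[...,0]-T[0],W[...,1]-T[1])<.014)&(W[...,2]>.035)&(W[...,2]<.12)]; print(n,np.sort(w[:,2])[:8].round(4))
    if n=="wrist":
        q=W[256:290,258:266].reshape(-1,3); q=q[q[:,2]<.15]; print("front",((q-T)@[.981,.193,0]).mean(), q[:,2].min())
cv2.imwrite("pics/w13.png",cv2.resize(cv2.hconcat(o),(800,300))[:,:,::-1])
E
```

```text
tool_pos: [0.4676, -0.0066, 0.0265]
contact_force: [0.2, 0.1, 0.2]
side [0.0541 0.0559 0.0559 0.0563 0.0564 0.0576 0.0588 0.0599]
wrist [0.0562 0.0563 0.0563 0.0563 0.0564 0.0566 0.0566 0.0567]
front 0.011032965325331982 0.00728493939643457
```

View pics/w13.png

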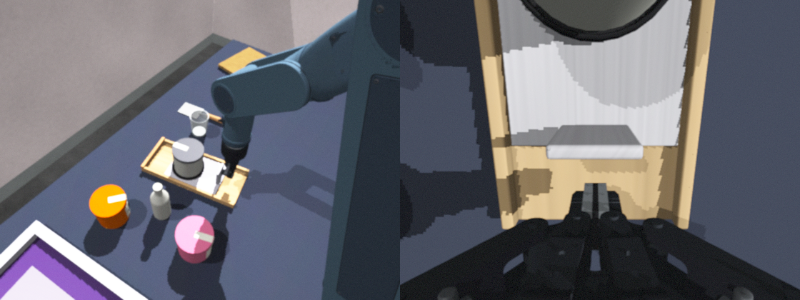

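```bash
python3 -m handwheel '[[[0.1,0,0,0,0,0,0],[0.25,0,0,0,0,0,0],[0.4,0,0,0,0,0,0],[0.52,0,0,0,0,0,0],[0.58,0,0,0,0,0,0],[0.63,0,0,0,0,0,0],[0.67,0,0,0,0,0,0],[0.71,0,0,0,0,0,0],[0.75,0,0,0,0,0,0],[0.79,0,0,0,0,0,0],[0.83,0,0,0,0,0,0],[0.87,0,0,0,0,0,0]]]'| grep -E "time|pos|force"
python3 - <<'E'
from h import *
p,d,W=cloud("wrist"); cv2.imwrite("pics/w14.png",p[:,:,::-1])
z=W[...,2]; w=W[(z>.071)&(z<.079)&(W[...,0]>.48)&(W[...,0]<.6)&(abs(W[...,1])<.05)]; print(len(w),cv2.minAreaRect(w[:,:2].astype(np.float32)))
E
```

```text
time_s: 24.38
tool_pos: [0.492, -0.0017, 0.0268]
contact_force: [-4.4, -2.6, 3.1]
3352 ((0.5048270225524902, 0.00035014376044273376), (0.013551364652812481, 0.04979875683784485), 11.257445335388184)
```

View pics/w14.png

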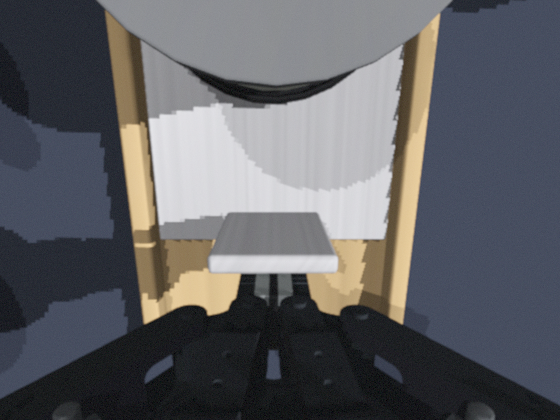

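```bash
python3 -m handwheel '[[[0.05,0,0,0,0,0,0],[0.11,0,0,0,0,0,0],[0.18,0,0,0,0,0,0],[0.25,0,0,0,0,0,0],[0.32,0,0,0,0,0,0],[0.4,0,0,0,0,0,0],[0.48,0,0,0,0,0,0],[0.56,0,0,0,0,0,0],[0.64,0,0,0,0,0,0],[0.72,0,0,0,0,0,0],[0.8,0,0,0,0,0,0],[0.88,0,0,0,0,0,0],[0.96,0,0,0,0,0,0],[1.04,0,0,0,0,0,0],[1.12,0,0,0,0,0,0],[1.2,0,0,0,0,0,0],[1.28,0,0,0,0,0,0],[1.35,0,0,0,0,0,0],[1.41,0,0,0,0,0,0],[1.46,0,0,0,0,0,0]]]'| grep -E "time|pos|force"
python3 - <<'E'
from h import *
T=get_state()["tool_pos"]; print("tray",(T-[.503,0,0])@[.981,.193,0]+.0145)
p,d,W=cloud("wrist"); z=W[...,2]; w=W[(z>.071)&(z<.079)&(W[...,0]>.48)&(W[...,0]<.6)&(abs(W[...,1])<.05)]; print(len(w),cv2.minAreaRect(w[:,:2].astype(np.float32)))
E
```

```text
time_s: 26.1
tool_pos: [0.5352, 0.0069, 0.0268]
contact_force: [-5.7, -1.6, 3.2]
tray 0.04740566133480961
3359 ((0.5481042265892029, 0.008946865797042847), (0.0136894341558218, 0.04984838515520096), 10.991497039794922)
```

```bash
python3 -m handwheel '[[[0.05,0,0,0,0,0,0],[0.1,0,0,0,0,0,0],[0.16,0,0,0,0,0,0],[0.22,0,0,0,0,0,0],[0.28,0,0,0,0,0,0],[0.34,0,0,0,0,0,0],[0.4,0,0,0,0,0,0],[0.45,0,0,0,0,0,0],[0.5,0,0,0,0,0,0],[0.54,0,0,0,0,0,0],[0.57,0,0,0,0,0,0],[0.59,0,0,0,0,0,0],[0.61,0,0,0,0,0,0],[0.63,0,0,0,0,0,0]]]'| grep -E "time|pos|force"
```

```text
time_s: 27.32
tool_pos: [0.5541, 0.0107, 0.0268]
contact_force: [-4.8, -1.4, 1.6]
```

```bash
python3 -m handwheel '[[[0.02,0,0,0,0,0,0],[0.04,0,0,0,0,0,0],[0.06,0,0,0,0,0,0]]]'| grep -E "time|pos|force"
```

```text
time_s: 27.57
tool_pos: [0.5558, 0.0111, 0.0268]
contact_force: [-5.1, -0.5, 1.6]
```

```bash
python3 -m handwheel '[[[0.02,0,0,0,0,0,0],[0.04,0,0,0,0,0,0],[0.06,0,0,0,0,0,0]]]'| grep -E "time|pos|force"
```

```text
time_s: 27.82
tool_pos: [0.556, 0.0111, 0.0268]
contact_force: [-12.0, -3.0, 6.8]
```

```bash
python3 -m handwheel '[[[0.01,0,0,0,0,0,0],[0.01,0,0,0,0,0,0],[0.01,0,0,0,0,0,0]]]'| grep -E "time|pos|force"
python3 -m handwheel '[[[-0.05,0,0,0,0,0,0],[-0.2,0,0,0,0,0,0],[-0.5,0,0,0,0,0,0],[-0.9,0,-0.2,0,0,0,0],[-1.3,0,-0.8,0,0,0,0],[-1.5,0,-1.6,0,0,0,0],[-1.5,0,-2.6,0,0,0,0],[-1.3,0,-3.6,0,0,0,0],[-0.8,0,-4.6,0,0,0,0],[-0.2,0,-5.4,0,0,0,0],[0,0,-5.6,0,0,0,0],[0,0,-5.6,0,0,0,0],[0,0,-5.6,0,0,0,0]]]'| grep -E "time|pos|force"
python3 - <<'E'
from h import *
for n in ("wrist","scene","side"):
    p,d,W=cloud(n); cv2.imwrite(f"pics/e_{n}.png",p[:,:,::-1]); z=W[...,2]
    w=W[(z>.071)&(z<.079)&(W[...,0]>.54)&(W[...,0]<.6)&(abs(W[...,1]-.01)<.05)]; print(n,len(w),cv2.minAreaRect(w[:,:2].astype(np.float32)) if len(w) else 0)
    if n=="wrist": analyse(p,d,W,(.684,.036)); fine(p,d,W)
E
```

```text
time_s: 28.07
tool_pos: [0.556, 0.0111, 0.0268]
contact_force: [-10.3, -3.5, 7.6]
time_s: 29.15
tool_pos: [0.5582, 0.0114, 0.1941]
contact_force: [-0.1, -0.4, -0.5]
wrist 572 ((0.5698026418685913, 0.013506622985005379), (0.008040066808462143, 0.04941793531179428), 10.825669288635254)
lid n 13583 c [0.6813 0.0347] r 0.0519 plane [-0.009   0.0456  0.1098]
strip n 562 line deg 103.86 centroid deg 14.3 [0.6881 0.0362] [0.0114 0.0182] 11.732370376586914 pix [273.6   9.4]
strip edges deg -80.21 [-3.92  1.  ] rails [(1665, 11.44), (1413, 10.44)]
scene 60 ((0.5737975239753723, 0.014074396342039108), (0.007844745181500912, 0.04762175679206848), 10.204381942749023)
side 63 ((0.5700382590293884, 0.01737119071185589), (0.008940808475017548, 0.04783891513943672), 10.980362892150879)
```

View pics/e_wrist.png

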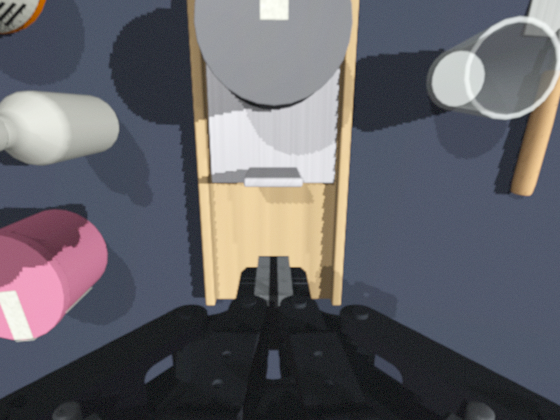

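View pics/e_scene.png

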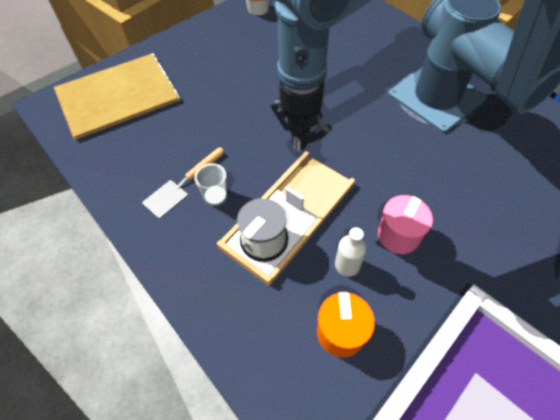

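```bash
python3 -m handwheel '[[[0.5,0,-0.2,0,0,0,0],[1.2,0,-0.4,0,0,0,0],[1.8,0,-0.5,0,0,0,0],[2,0,-0.5,0,0,0,0],[2,0,-0.5,0,0,0,0],[2,0,-0.5,0,0,0,0]]]'| grep -E "time|pos|force"
python3 - <<'E'
from h import *
for k in range(3):
    p,d,W=cloud("wrist"); 
    if k==0: cv2.imwrite(f"pics/f_wrist.png",p[:,:,::-1]); z=W[...,2]; w=W[(z>.071)&(z<.079)&(W[...,0]>.54)&(W[...,0]<.6)&(abs(W[...,1]-.01)<.05)]; print(len(w),cv2.minAreaRect(w[:,:2].astype(np.float32))[:2]); analyse(p,d,W,(.684,.036))
    fine(p,d,W)
E
```

```text
time_s: 29.8
tool_pos: [0.6164, 0.023, 0.2085]
contact_force: [-0.5, -0.2, -1.0]
462 ((0.5714178681373596, 0.013718397356569767), (0.008119757287204266, 0.04867594316601753))
lid n 15999 c [0.6832 0.035 ] r 0.0527 plane [-0.0067  0.0451  0.1112]
strip n 2001 line deg 11.54 centroid deg 11.63 [0.7089 0.0404] [0.051 0.03 ] 11.113099098205566 pix [273.6  74.2]
strip edges deg 10.65 [-0.65  0.65] rails [(1274, 11.58), (1256, 10.71)]
strip edges deg 11.91 [-0.29  0.29] rails [(1262, 11.29), (1274, 10.62)]
strip edges deg 12.2 [-0.22  0.29] rails [(1265, 11.39), (1259, 10.34)]
```

View pics/f_wrist.png

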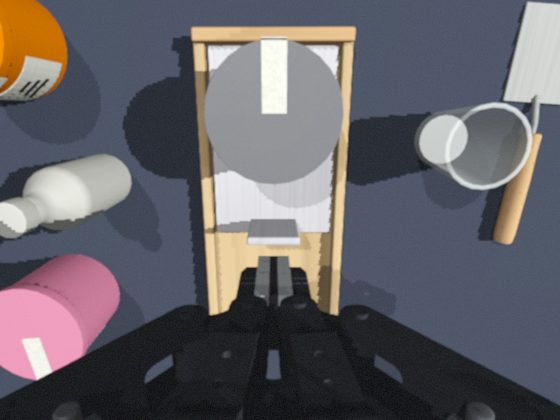

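The strip at (273,40–112) runs parallel to the rails, pointing at the stop bar. The tray's front edge is against the bar, measured travel is about 69.5 mm, and the bystanders haven't moved. Handing in.

```bash
python3 -c "
from rig import *
print(get_state()['contact_force']); print(sign_off())"
```

```text
[ 0.26091002  0.05515352 -0.24824654]
the job is handed in; nothing more can be done
None
```

The job is done and handed in at about 30 s of the 72 s allowed. The label faces front and the tray is home against the stop.

- **Turning:** I pressed a fingertip on the lid's raised edge at about 6–10 N, measured at the end of each move. I turned the tub about 164° clockwise until the label faced the stop bar, then lifted off with the tray still pulled back.
- **Sliding:** I pushed the tray forward by the tab at about 5 N, slowing to about 7 mm/s at the end. It met the stop with a rise to about 12 N while the position stayed fixed, and then I backed the arm away.

**Last checks:**
- The strip reads 10.7–12.2° against rails at 10.3–11.6°, so the label is square to within about 1°.
- The tub is upright in its dish, and the bottle, cup and knife are where they were.
- The robot is touching nothing; the measured force is about 0.

**Disagreements:**
- **Fingertip position:** The visible fingertip ended about 27 mm above the reported tool point. I found the contact heights from the cameras and the force reading instead.
- **Tray travel:** The cameras gave 68–70 mm. I took the jump in force as the sign that it was fully home.

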